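# Load a test coupon under a spring clip

## Task

Load the flat test coupon into the spring-clip fixture: press the clip's long paddle down with one fingertip to raise the jaw, and while you hold it down use the other fingertip to push the coupon along its channel, beneath the jaw, until it rests against the end stop. Then let go so that the clip closes on the coupon, and back away. Grip and lift nothing, and leave the other things on the bench where they are.

Things in the scene. Friction and masses are not known exactly. Their poses are not given: they have to be found in the camera images.
- fixture: Aluminium fixture fixed to the bench. Origin on the bench; x = the direction in which the coupon is pushed, y = left of that, z up. Base plate 10 mm thick spans x -95..67, y -65..57 mm. The clip's shaft, 10 mm thick, runs along x at y = 0, axis 22 mm above the bench, held by bearing blocks (31 mm high) at x = -88 and 62 mm. Paddle on its +y side, coupon channel on its -y side.
- stop (a point): Foot of the end stop's face, on the channel's centre line: fixture x = 60, y = -34, z = 14 mm. The channel runs along x from x = -90 mm to here: floor 14 mm above the bench, 44 mm wide, open at the -x end, between guide rails 19 mm above the bench; the end stop reaches 26 mm above the bench.
- clip (a joint): Turning of the spring clip about its shaft, rad. 0 = shut, nothing under the jaw (underside 2 mm above the channel floor: blocks the coupon); 0.19 = shut on the coupon; above 0.22 the jaw clears the coupon; 0.42 = paddle down at its hard stop. A spring always closes it: about 3 N on the middle of the paddle starts it, 8 N keeps it fully down.
- paddle (a point): Middle of the top of the clip's paddle, a dark steel plate along fixture x = -85..15 mm, y = 12..44 mm; this point is 31 mm from the shaft. Shut, it slopes up away from the shaft and this point is 30 mm above the bench; fully down it is level, 17 mm above the bench (3 mm above the channel floor). It works the same anywhere along its length, and a fingertip can slide along it.
- jaw (a point): Middle of the underside of the clip's jaw, a dark steel nose 18 mm long in x (fixture x = 34..52 mm) and 6 mm wide, on an arm over the channel at y = -34 mm; it rises when the paddle goes down.
- coupon: Loose flat steel test coupon, 0.13 kg, 56 (x) x 42 (y) x 8 mm, lying in the channel short of the jaw; a rib 8 mm wide along its rear (-x) edge makes it 14 mm high there, for pushing on (rear face at its x = -28 mm). Origin in the centre of its underside, axes as the fixture's. Home, its origin is at fixture x = 32, y = -34, z = 14 mm.
- weight_1: Bystander: turned steel weight, 33 mm across, 28 mm high, on the bench beside the paddle; origin under its centre.
- weight_2: Bystander: another such steel weight, 33 x 28 mm, beside the paddle; origin under its centre.
- marker_1: Bystander: black marker pen, 12 x 126 mm, lying beside the channel; origin under its middle.
- porcelain_cup: Bystander: small porcelain cup lying on its side, 57 x 54 x 56 mm, to the right; origin on the bench.
- swab_box: Bystander: open carton of swabs, 45 x 46 x 80 mm, to the right at the back; origin under its centre.
There are look-alikes about, which are no part of the job. Several things have the shape of the fixture; the one meant has the colours described above.

How it is judged:
By the outcome, as a careful person would: the job done as asked, in the order asked, and still so for the second after the job is handed in, with the robot touching nothing.
It also fails if it takes over 35 s, if anything falls off the work surface, if the arm or the gripper's body presses on something with over 40 N, if the wrist force passes 120 N, or if a joint passes its speed limit or range.

## Robot

A 6-joint arm with a two-finger parallel gripper is mounted at the origin on a cart in front of the work surface, level with it; the furniture and walls round the work are solid. World frame = base frame: x ahead of the robot, y to its left, z up, the work surface at z = 0. Lengths are in m, angles in rad, forces in N, time in s.
With the tool pointing down it reaches from about 0.425 to 0.925 m from the base axis. Payload 12.5 kg.
Tool frame: the origin (TCP) lies on the centre line of the jaws, within the pads' length; the fingertips stand 22 mm ahead of it and the grasp point (between the pads) lies 3 mm ahead of it (bot.tcp_to_tips is the distance from the TCP to the fingertips, in m); z points along the fingers, y is the line along which they close (so a half turn about z gives the same grasp; the last joint's range is limited). The gripper opens to 85 mm and grips with 20 to 120 N. Pads are 22 mm wide; open, the fingers measure 114 mm over their backs; the gripper's body (76 mm by 85 mm) begins 54 mm behind the grasp point. The pads swing forward as they close: fully open they stand 13 mm farther back than shut.
Start: joints at [-1.257, 0.491, 1.559, -0, 1.092, -0.106], TCP at [0.255, -0.571, 0.253] pointing down, gripper open.
Joint ranges: [-3.1, 3.1], [-0.84, 2.19], [0.05, 2.79], [-1.13, 4.28], [0.06, 2.93], [-2.69, 2.69]. Speed limits (rad/s): [2.22, 2.22, 2.79, 3.14, 3.14, 3.14].

## Interface

Orientations are given as a unit quaternion [w, x, y, z].
In Python, from rig import telemetry, vision, workorder, bot gives the robot as it stands. The module is installed in compiled form; this text tells all that it offers.
- The arm moves only by the tool apply_moves, never from a script. Its argument "targets" is a list that holds one entry, the list of rows, each a list of 6 numbers: the shift along the tool's x, y, z in mm, then the turn, a rotation vector about the tool's x, y, z in degrees. A call has exactly 10 rows; each row is the pose to reach, as a shift and turn from the pose commanded when the call began, along the tool's axes at that moment; what a row does not reach only later rows make up. A row lasts 1/10 s, in which the tool goes at most 50 mm and 8.59 degrees, less where a joint would pass 70% of its speed; a pose out of reach is approached as far as the arm can. A call with a gripper value outside its range is refused whole. "fingers" is the finger opening in mm, from 0 to 85.4, set as the call begins (left out, the last holds). The fingers move at their own pace and stop on an object; the grip force is fixed at half the most. Time passes only in rows, so rows that repeat a pose let the fingers close, or fill a call up. It gives the time, the measured TCP pose, the force, the opening and the grip force at its end, in the units of the state.
- telemetry.observe(): the state, without advancing time (a new reading comes with each control period).
- vision.read_camera(name): name is "scene" or "top"; returns a dict with "pixels" (384x512x3 uint8, blue, green, red), "camera_matrix" (3x3 intrinsics, pixels), "R" (3x3) and "t" (3): a world point X has camera coordinates R X + t. Camera axes: x right, y down, z forward; pixel columns grow to the right and rows downward; lengths in m; the calibration is good to about 2 mm. A picture is of the moment at which its call begins. There is no depth.
- workorder.sign_off(): hands the job in; it is judged then, once.
Trained networks look in a picture, given as the dict that the camera call returned (one of the last four; its "shot" number tells which), for a name from the list of things; names that differ only in an ending like _2 or _b are one class to them, and where a whole thing is asked for, a point or a joint stands for the part that bears it (a point fixed in the world has none). Each returns a list of dicts, best first, with "p" (0 to 1); they miss things now and then, are a little off and sometimes report something else, mostly with a low value. They report only what shows in the picture. A call takes as long as a camera call. They do not tell look-alikes from the thing itself.
- vision.boxes_of(picture, name): "bbox" ([left, top, right, bottom] in pixels, round what is visible of it).
- vision.pinpoint(picture, name): "location" ([row, column] in pixels: a listed point, or the origin of a listed thing).
The state is a dict: "time": time; "joint_pos": joint angles; "qd": joint speeds; "joint_efforts": joint torques, N m; "tcp_pos": TCP position; "orientation": TCP orientation; "ft_force": force on the tool from outside, world axes, zero at the start; "torque": the same for the moment, N m; "gripper_width": finger opening in m; "grip_force": force on a finger pad.
Only numpy, scipy, OpenCV 4.12 (cv2) and the standard library are available. Lean on these libraries where they do the work, as an engineer would, in place of code of your own. Each camera call takes 0.05 s, during which the arm holds its last target. There are 200 camera calls.

## Working session

There is one attempt and no reset: what is moved stays moved. The work goes in short steps, Python scripts to look and compute and a tool call to move; the robot and the scene stay as the last step left them, time stands still between calls to the robot, and variables do not carry over. Pictures are saved under pics/ and viewed, at most 10 in all, crops included, and the job is handed in when it is done.

Besides the shell and the picture viewer there is one more tool, called after "Emit:" as a command line: name --argument value ..., lists and objects as JSON in quotes. apply_moves: Moves the arm, as the interface text tells. Its arguments: {"type":"object","properties":{"targets":{"type":"array","items":{"type":"array","items":{"type":"array","items":{"type":"number"}}}},"fingers":{"type":"number"}},"required":["targets"]}

```bash
mkdir -p pics
cat > h.py <<'E'
import numpy as np, cv2
from rig import telemetry, vision, workorder, bot
def ray(p,rc,z):
    K,R,t=map(np.array,(p["camera_matrix"],p["R"],p["t"]))
    d=R.T@np.linalg.solve(K,[rc[1],rc[0],1.]); c=-R.T@t
    return c+d*(z-c[2])/d[2]
def proj(p,X):
    q=np.array(p["camera_matrix"])@(np.array(p["R"])@np.array(X)+np.array(p["t"]));return q[:2]/q[2]
E
python3 - <<'E'
from h import *
Z=dict(fixture=0,stop=.014,paddle=.03,jaw=.016,coupon=.014,weight_1=0,marker_1=0,porcelain_cup=0,swab_box=0)
ims=[]
for c in("top","scene"):
    p=vision.read_camera(c); cv2.imwrite(f"pics/{c}0.png",p["pixels"])
    print(c,(-np.array(p["R"]).T@p["t"]).round(3))
    for n,z in Z.items():
        for d in vision.pinpoint(p,n)[:4]: print(n,round(d["p"],2),np.round(d["location"]),ray(p,d["location"],z).round(4)[:2])
s=telemetry.observe();print(s["tcp_pos"],s["orientation"],s["time"],s["gripper_width"],bot.tcp_to_tips)
E
```

```text
top [ 0.448 -0.041  1.112]
fixture 0.89 [229. 226.] [0.5694 0.0377]
fixture 0.66 [139. 187.] [0.8279 0.1543]
stop 0.87 [212. 244.] [ 0.6145 -0.0129]
stop 0.61 [119. 205.] [0.8809 0.1021]
paddle 0.73 [235. 207.] [0.5506 0.0852]
paddle 0.67 [142. 169.] [0.8093 0.1971]
jaw 0.69 [214. 244.] [ 0.6092 -0.0133]
jaw 0.57 [129. 205.] [0.8526 0.1014]
coupon 0.64 [237. 233.] [0.5469 0.0164]
weight_1 0.61 [205. 195.] [0.6352 0.1234]
weight_1 0.47 [223. 184.] [0.5851 0.152 ]
marker_1 0.44 [236. 268.] [ 0.5498 -0.0764]
marker_1 0.4 [230. 355.] [ 0.5682 -0.3163]
porcelain_cup 0.54 [233. 353.] [ 0.5605 -0.3108]
swab_box 0.74 [231. 354.] [ 0.5644 -0.3128]
swab_box 0.61 [194. 329.] [ 0.6694 -0.2469]
scene [ 0.041 -0.404  0.586]
fixture 0.95 [151. 219.] [0.8309 0.1543]
fixture 0.81 [215. 202.] [0.5734 0.0375]
stop 0.85 [206. 234.] [ 0.6212 -0.0207]
stop 0.77 [144. 241.] [0.8737 0.1053]
paddle 0.84 [203. 179.] [0.5591 0.0866]
paddle 0.77 [145. 201.] [0.7962 0.1889]
jaw 0.87 [143. 236.] [0.8681 0.118 ]
jaw 0.86 [208. 226.] [ 0.6038 -0.0107]
coupon 0.7 [221. 205.] [0.5471 0.009 ]
weight_1 0.73 [190. 188.] [0.6376 0.1242]
weight_1 0.5 [201. 169.] [0.58   0.1381]
marker_1 0.71 [237. 238.] [ 0.5499 -0.0745]
porcelain_cup 0.75 [275. 346.] [ 0.5532 -0.3119]
swab_box 0.6 [227. 336.] [ 0.6747 -0.2513]
[ 0.25476481 -0.57073649  0.25332282] [4.86227246e-05 9.78053621e-01 2.08353335e-01 1.88985398e-05] 1.0 0.08542586157280362 0.022
```

View pics/top0.png

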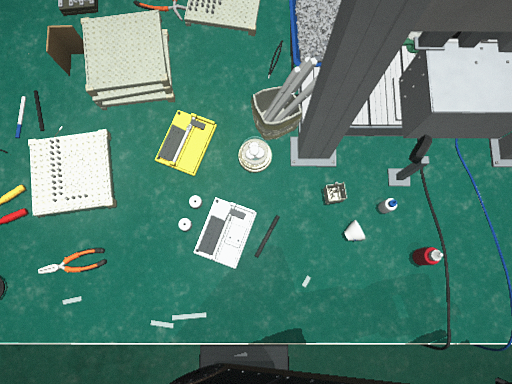

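View pics/scene0.png

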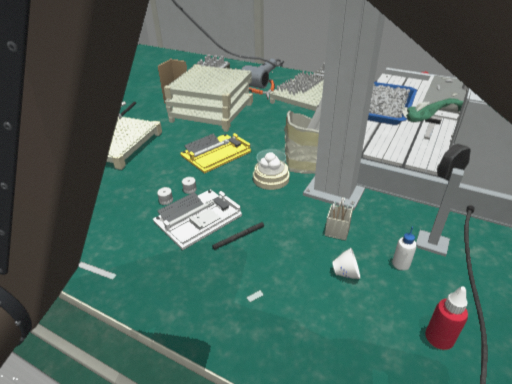

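Top/scene pictures: the silver fixture is at top (225,232) and scene (200,215). The yellow look-alike is at top (187,140). The coupon lies in the channel at about top (236,233). Next I refine the pose.

```bash
cat >> h.py <<'E'
PTS={"fixture":[0,0,0],"stop":[60,-34,14],"paddle":[-35,29,30],"jaw":[43,-34,16]}
def F(pose,X):
    a=pose[2];X=np.array(X,float)/1000
    return np.array([pose[0]+np.cos(a)*X[0]-np.sin(a)*X[1],pose[1]+np.sin(a)*X[0]+np.cos(a)*X[1],X[2]])
def draw(p,pose,name,cx,box):
    x0,y0,w,h=box;k=8
    im=cv2.resize(p["pixels"][y0:y0+h,x0:x0+w],None,fx=k,fy=k,interpolation=cv2.INTER_CUBIC)
    def pl(P,c):
        q=np.array([(proj(p,F(pose,X))-[x0,y0]+.5)*k for X in P]).astype(int);cv2.polylines(im,[q],True,c,1)
    r=lambda a,b,c,d,z:[[a,c,z],[b,c,z],[b,d,z],[a,d,z]]
    pl(r(-95,67,-65,57,10),(0,0,255)); pl(r(-90,60,-56,-12,14),(255,0,0)); pl(r(34,52,-37,-31,24),(0,255,255))
    pl(r(cx-28,cx+28,-55,-13,22),(0,200,0)); pl(r(cx-28,cx-20,-55,-13,28),(0,200,0))
    cv2.imwrite(f"pics/{name}.png",im)
E
python3 - <<'E'
from h import *
from scipy.optimize import least_squares
ps=[vision.read_camera(c) for c in("top","scene")]
obs=[];
for p in ps:
    for n in PTS:
        for d in vision.pinpoint(p,n):
            w=ray(p,d["location"],PTS[n][2]/1000)
            if w[0]<.7 and d["p"]>.4: obs.append((p,n,d["location"][::-1]))
f=least_squares(lambda q:np.concatenate([proj(p,F(q,PTS[n]))-l for p,n,l in obs]),[.57,.037,-.34],loss="soft_l1")
print(f.x,np.degrees(f.x[2]),f.fun.reshape(-1,2).round(1).tolist())
# white base mask in top
p=ps[0];g=p["pixels"][180:285,180:275].astype(int)
m=((g.min(2)>120)).astype(np.uint8);m=cv2.morphologyEx(m,cv2.MORPH_CLOSE,np.ones((9,9)))
c=max(cv2.findContours(m,0,2)[0],key=cv2.contourArea)[:,0]+[180,180]
W=np.array([ray(p,(v+0.,u+0.),.01)[:2]*1000 for u,v in c],np.float32)
r=cv2.minAreaRect(W);print(r)
for p in ps:
  for d in vision.pinpoint(p,"coupon"):
    w=ray(p,d["location"],.014)[:2]-f.x[:2];a=f.x[2];print("coupon",d["p"],w@[np.cos(a),np.sin(a)],w@[-np.sin(a),np.cos(a)])
draw(ps[0],f.x,"fit_top",-15,(185,190,80,85))
draw(ps[1],f.x,"fit_scene",-15,(150,182,98,68))
E
```

```text
[ 0.57545312  0.03872603 -0.46453583] -26.615942588959978 [[0.3, -1.4], [-1.5, -0.9], [1.9, 0.4], [-37.0, 21.9], [-1.2, 0.4], [2.2, -1.3], [-1.7, 2.0], [-0.1, -2.2], [0.3, 0.6], [36.4, 24.5]]
((561.5928955078125, 40.00630187988281), (125.4184799194336, 165.65708923339844), 69.76426696777344)
coupon 0.62 -0.006962355973829972 -0.042527858593303484
coupon 0.75 -0.011351603817517824 -0.034364698271419684
```

View pics/fit_top.png

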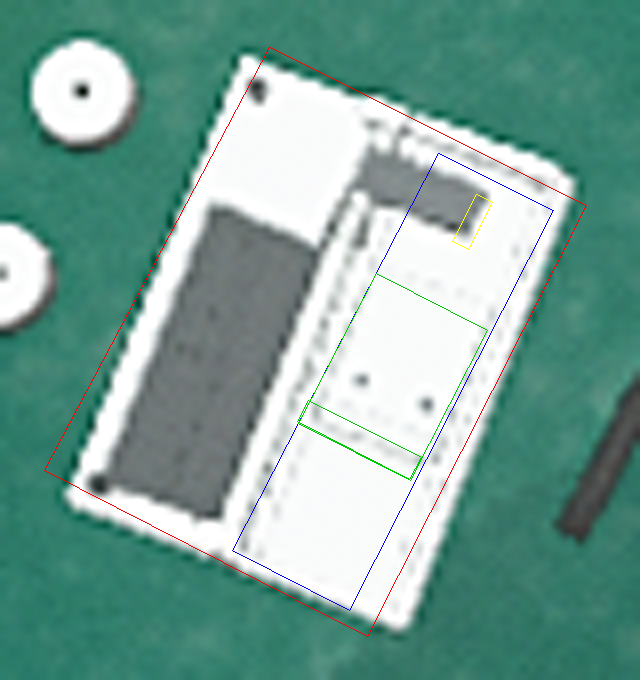

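View pics/fit_scene.png

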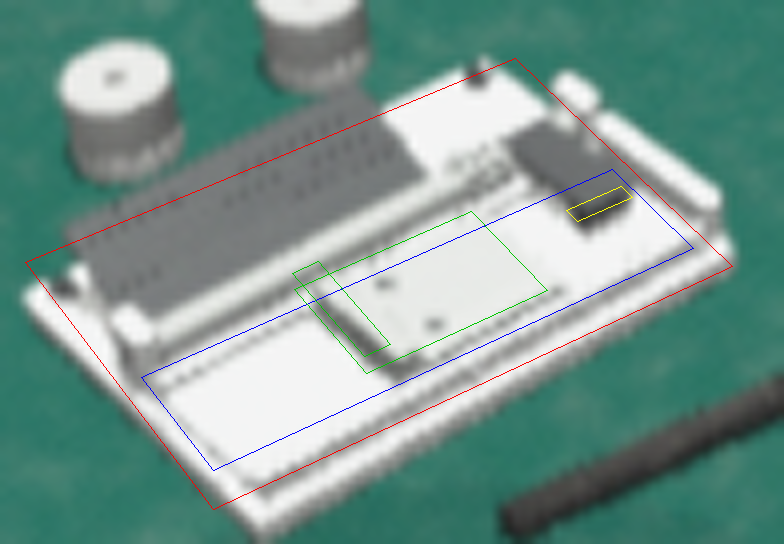

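```bash
python3 - <<'E'
from h import *
from scipy.optimize import least_squares
ps=[vision.read_camera(c) for c in("top","scene")]
T=[((67,57,10),(245,58)),((-95,57,10),(68,498)),((-95,-65,10),(405,630)),((15,44,36),(212,203)),((15,12,22),(318,247)),((-85,12,22),(218,520)),((-85,44,36),(107,483))]
S=[((-95,57,10),(28,295)),((-95,-65,10),(262,520)),((67,-65,10),(735,245)),((15,12,22),(425,178)),((-85,44,36),(65,230))]
obs=[(ps[0],X,np.array(u)/8-.5+[185,190]) for X,u in T]
obs2=[(ps[1],X,np.array(u)/8-.5+[150,182]) for X,u in S]
for o in(obs,obs2,obs+obs2):
    f=least_squares(lambda q:np.concatenate([proj(p,F(q,X))-l for p,X,l in o]),[.576,.039,-.35],loss="soft_l1")
    print(f.x,np.degrees(f.x[2]),f.fun.reshape(-1,2).round(1).tolist())
draw(ps[0],f.x,"f2_top",-20,(185,190,80,85))
draw(ps[1],f.x,"f2_scene",-20,(150,182,98,68))
a=f.x[2]
cm=(np.array([[361,379],[427,405]])/8-.5+[185,190])
for u in cm:
    w=ray(ps[0],u[::-1],.022)[:2]-f.x[:2];print("hole",w@[np.cos(a),np.sin(a)],w@[-np.sin(a),np.cos(a)])
E
python3 -c "
import cv2,numpy as np
a=cv2.imread('pics/f2_top.png');b=cv2.imread('pics/f2_scene.png')
a=cv2.resize(a,None,fx=.58,fy=.58);b=cv2.resize(b,None,fx=.53,fy=.53)
h=max(a.shape[0],b.shape[0]);P=lambda i:np.vstack([i,np.zeros((h-i.shape[0],i.shape[1],3),np.uint8)])
cv2.imwrite('pics/f2.png',np.hstack([P(a),P(b)]))"
```

```text
[ 0.5746359   0.03714842 -0.35425402] -20.29726039561733 [[0.3, 0.0], [0.2, 0.6], [0.6, 0.3], [0.9, -0.3], [-0.8, -0.9], [-2.0, 0.0], [-0.1, 0.1]]
[ 0.57447351  0.03736304 -0.3497976 ] -20.04192611138639 [[-0.6, -0.0], [-0.1, 0.4], [0.6, 0.0], [0.6, -1.4], [-0.4, 0.1]]
[ 0.57459701  0.03724638 -0.35231558] -20.186195899021655 [[0.2, 0.1], [0.2, 0.7], [0.6, 0.3], [0.8, -0.3], [-0.9, -0.9], [-2.0, 0.1], [-0.1, 0.2], [-0.5, -0.1], [-0.1, 0.4], [0.7, 0.1], [0.7, -1.4], [-0.4, 0.0]]
hole -0.022937526397456977 -0.020583937060721345
hole -0.023372730923054592 -0.044334412468077414
```

View pics/f2.png

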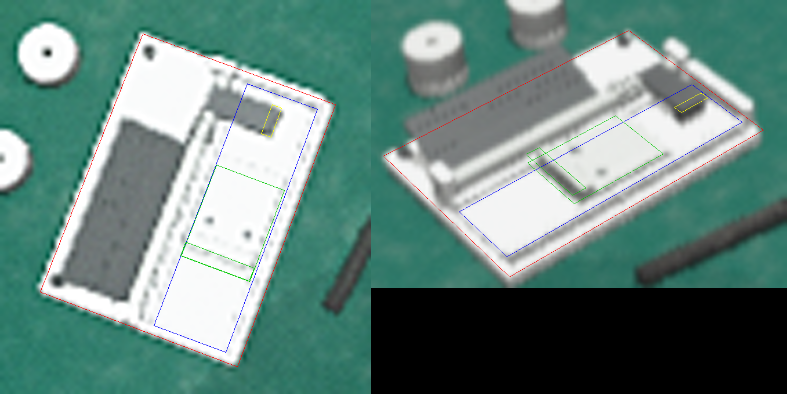

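The fit matches both views: fixture at (0.5746, 0.0372), yaw −20.2°, coupon centre near x = −17 mm. I'm moving above the start position.

Emit:
apply_moves --targets '[[[35,-34,0,0,0,4],[70,-68,0,0,0,8],[105,-101,0,0,0,12],[140,-135,0,0,0,16],[175,-169,0,0,0,20],[210,-203,0,0,0,24],[245,-236,0,0,0,28],[280,-270,0,0,0,32],[315,-304,0,0,0,36],[350,-338,0,0,0,40]]]' --fingers 52

```text
time: 2.7
tcp_pos: [0.437, -0.1175, 0.2536]
orientation: [0.0, 0.99, -0.14, 0.0]
ft_force: [1.6, -1.0, -0.1]
gripper_width: 0.052
grip_force: 0.0
```

```bash
cat >> h.py <<'E'
from scipy.spatial.transform import Rotation as Ro
POSE=(.5746,.0372,np.radians(-20.2))
def where():
    s=telemetry.observe();q=s["orientation"];R=Ro.from_quat([q[1],q[2],q[3],q[0]])
    a=POSE[2];w=np.array(s["tcp_pos"])-[POSE[0],POSE[1],0]
    print("t",s["time"],"fix xyz tip",w[:2]@[np.cos(a),np.sin(a)]*1000,w[:2]@[-np.sin(a),np.cos(a)]*1000,(w[2]-bot.tcp_to_tips)*1000,"F",np.round(s["ft_force"],1),"w",s["gripper_width"],bot.tcp_to_tips)
    return s,R
def togo(x,y,ztip):
    s,R=where();T=F(POSE,[x,y,ztip+bot.tcp_to_tips*1000])
    Rt=Ro.from_matrix(np.array([[np.cos(POSE[2]),np.sin(POSE[2]),0],[np.sin(POSE[2]),-np.cos(POSE[2]),0],[0,0,-1]]))
    print("togo",(R.inv().apply(T-s["tcp_pos"])*1000).round(1),np.degrees((R.inv()*Rt).as_rotvec()).round(2))
E
python3 -c "
from h import *
togo(-69,-1,100)"
```

```text
t 2.7 fix xyz tip -75.67329389256372 -192.7307072893917 231.59255112068232 F [ 1.6 -1.  -0.1] w 0.05199745883228797 0.022
togo [  20.2 -190.8  131.6] [ 0.01 -0.05  4.08]
```

Emit:
apply_moves --targets '[[[3,-30,5,0,0,1],[6,-65,20,0,0,2],[10,-100,40,0,0,3],[14,-135,65,0,0,4],[18,-170,90,0,0,4.1],[20,-190,115,0,0,4.1],[20,-191,132,0,0,4.1],[20,-191,152,0,0,4.1],[20,-191,172,0,0,4.1],[20,-191,172,0,0,4.1]]]'

```text
time: 3.7
tcp_pos: [0.5075, 0.0588, 0.0795]
orientation: [0.0, 0.985, -0.174, -0.002]
ft_force: [0.3, 0.6, 0.2]
gripper_width: 0.0519
grip_force: 0.0
```

```bash
python3 -c "
from h import *
togo(-69,-1,40)
a=[]
for c,b in(('top',(175,180,100,100)),('scene',(140,140,120,100))):
    p=vision.read_camera(c);x,y,w,h=b;a.append(cv2.resize(p['pixels'][y:y+h,x:x+w],None,fx=3.6,fy=3.6,interpolation=2))
h=min(i.shape[0] for i in a);cv2.imwrite('pics/close.png',np.hstack([i[:h] for i in a]))"
```

```text
t 3.7 fix xyz tip -70.41811561671425 -2.9355851174014025 57.46984116101895 F [0.3 0.6 0.2] w 0.05188026072211179 0.022
togo [ 1.5 -2.  17.5] [0.07 0.19 0.16]
```

View pics/close.png

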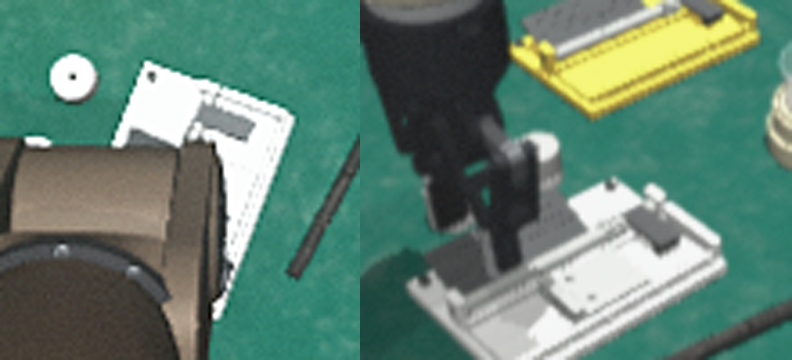

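The scene crop shows one finger over the channel behind the coupon at (510,260) and the other over the paddle. I'm descending gently.

Emit:
apply_moves --targets '[[[0,0,5,0,0,0],[0,0,10,0,0,0],[0,0,15,0,0,0],[0,0,19,0,0,0],[0,0,23,0,0,0],[0,0,26,0,0,0],[0,0,29,0,0,0],[0,0,32,0,0,0],[0,0,32,0,0,0],[0,0,32,0,0,0]]]'

```text
time: 4.8
tcp_pos: [0.5083, 0.0587, 0.0493]
orientation: [0.0, 0.985, -0.174, -0.0]
ft_force: [-0.5, -0.0, 0.7]
gripper_width: 0.052
grip_force: 0.0
```

```bash
python3 -c "
from h import *
togo(-69,-1,18)"
```

```text
t 4.8 fix xyz tip -69.64300853850308 -2.7044498276738205 27.255845106517718 F [-0.5 -0.   0.7] w 0.05202684166277386 0.022
togo [ 0.6 -1.7  9.3] [0.01 0.   0.15]
```

Emit:
apply_moves --targets '[[[0,-1,1,0,0,0],[0,-1.5,2,0,0,0],[0,-1.5,3,0,0,0],[0,-1.5,4,0,0,0],[0,-1.5,5,0,0,0],[0,-1.5,6,0,0,0],[0,-1.5,6,0,0,0],[0,-1.5,6,0,0,0],[0,-1.5,6,0,0,0],[0,-1.5,6,0,0,0]]]'

```text
time: 5.8
tcp_pos: [0.5089, 0.0601, 0.0433]
orientation: [0.0, 0.985, -0.174, 0.0]
ft_force: [0.9, 2.0, 5.4]
gripper_width: 0.0519
grip_force: 2.0
```

```bash
python3 -c "
from h import *
togo(-69,-1,18)"
```

```text
t 5.8 fix xyz tip -69.54740657296131 -1.1390344999520983 21.342045352413574 F [0.9 2.  5.4] w 0.05185511244383027 0.022
togo [ 0.5 -0.1  3.3] [-0.   -0.02  0.15]
```

Emit:
apply_moves --targets '[[[0,0,1,0,0,0],[0,0,2,0,0,0],[0,0,3,0,0,0],[0,0,3,0,0,0],[0,0,3,0,0,0],[0,0,3,0,0,0],[0,0,3,0,0,0],[0,0,3,0,0,0],[0,0,3,0,0,0],[0,0,3,0,0,0]]]'

```text
time: 6.8
tcp_pos: [0.509, 0.0602, 0.0403]
orientation: [-0.0, 0.985, -0.174, 0.0]
ft_force: [0.7, 2.8, 6.0]
gripper_width: 0.0522
grip_force: 2.6
```

```bash
python3 -c "
from h import *
togo(-69,-1,18)
a=[]
for c,b in(('top',(195,190,60,60)),('scene',(150,170,100,75))):
    p=vision.read_camera(c);x,y,w,h=b;a.append(cv2.resize(p['pixels'][y:y+h,x:x+w],None,fx=5,fy=5,interpolation=2))
h=min(i.shape[0] for i in a);cv2.imwrite('pics/down.png',np.hstack([i[:h] for i in a]))"
```

```text
t 6.8 fix xyz tip -69.52835789191084 -1.0720388464088448 18.316373271712592 F [0.7 2.8 6. ] w 0.05217547055798854 0.022
togo [ 0.5 -0.1  0.3] [-0.01 -0.02  0.15]
```

View pics/down.png

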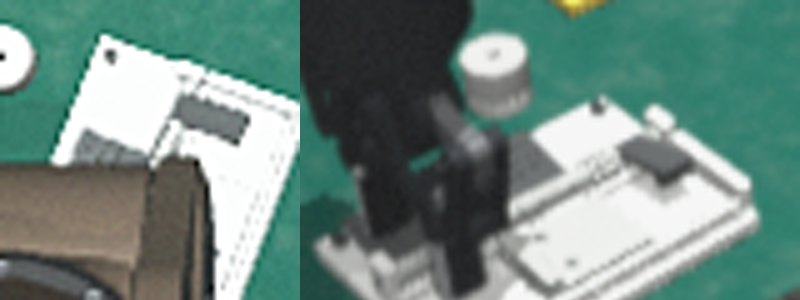

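The scene crop shows the jaw partly raised at (655,160) and the finger in the channel at (465,270) behind the coupon. I'll press further, towards the hard stop.

Emit:
apply_moves --targets '[[[0,0,1,0,0,0],[0,0,2,0,0,0],[0,0,3,0,0,0],[0,0,3,0,0,0],[0,0,3,0,0,0],[0,0,3,0,0,0],[0,0,3,0,0,0],[0,0,3,0,0,0],[0,0,3,0,0,0],[0,0,3,0,0,0]]]'

```text
time: 7.9
tcp_pos: [0.509, 0.0601, 0.0374]
orientation: [-0.0, 0.985, -0.174, 0.0]
ft_force: [-0.1, 2.4, 7.1]
gripper_width: 0.0519
grip_force: 3.3
```

```bash
python3 -c "
from h import *
where()"
```

```text
t 7.9 fix xyz tip -69.49841931730913 -1.124765920835668 15.388792260459118 F [-0.1  2.4  7.1] w 0.051945126471238605 0.022
```

Emit:
apply_moves --targets '[[[0,0,0.5,0,0,0],[0,0,1,0,0,0],[0,0,1.5,0,0,0],[0,0,1.5,0,0,0],[0,0,1.5,0,0,0],[0,0,1.5,0,0,0],[0,0,1.5,0,0,0],[0,0,1.5,0,0,0],[0,0,1.5,0,0,0],[0,0,1.5,0,0,0]]]'

```text
time: 8.9
tcp_pos: [0.5089, 0.0601, 0.0359]
orientation: [0.0, 0.985, -0.174, 0.0]
ft_force: [-0.8, 1.0, 7.6]
gripper_width: 0.0519
grip_force: 3.9
```

Emit:
apply_moves --targets '[[[4,0,0,0,0,0],[8,0,0,0,0,0],[12,0,0,0,0,0],[16,0,0,0,0,0],[20,0,0,0,0,0],[24,0,0,0,0,0],[28,0,0,0,0,0],[32,0,0,0,0,0],[36,0,0,0,0,0],[40,0,0,0,0,0]]]'

```text
time: 9.9
tcp_pos: [0.5451, 0.0465, 0.0356]
orientation: [0.0, 0.985, -0.174, -0.002]
ft_force: [-5.9, 1.9, 9.0]
gripper_width: 0.052
grip_force: 4.7
```

```bash
python3 -c "
from h import *
where()
a=[]
for c,b in(('top',(195,190,60,60)),('scene',(150,170,100,75))):
    p=vision.read_camera(c);x,y,w,h=b;a.append(cv2.resize(p['pixels'][y:y+h,x:x+w],None,fx=5,fy=5,interpolation=2))
h=min(i.shape[0] for i in a);cv2.imwrite('pics/push.png',np.hstack([i[:h] for i in a]))"
```

```text
t 9.9 fix xyz tip -30.89974179572591 -1.4459228880076926 13.63134758189944 F [-5.9  1.9  9. ] w 0.051982403629567485 0.022
```

View pics/push.png

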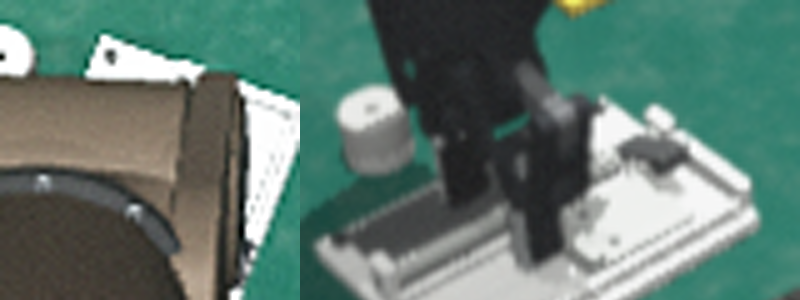

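The finger at (540,245) is pushing the coupon along, and the jaw at (655,150) is up. I'll keep pushing, then slow down near the stop.

Emit:
apply_moves --targets '[[[3,0,0,0,0,0],[6,0,0,0,0,0],[9,0,0,0,0,0],[12,0,0,0,0,0],[14,0,0,0,0,0],[16,0,0,0,0,0],[18,0,0,0,0,0],[19,0,0,0,0,0],[19,0,0,0,0,0],[19,0,0,0,0,0]]]'

```text
time: 11.0
tcp_pos: [0.5631, 0.04, 0.0357]
orientation: [0.0, 0.985, -0.174, -0.001]
ft_force: [-4.4, 2.0, 8.6]
gripper_width: 0.0515
grip_force: 4.5
```

```bash
python3 -c "
from h import *
where()"
```

```text
t 11.0 fix xyz tip -11.745522929008668 -1.3351319302443208 13.67650071659062 F [-4.4  2.   8.6] w 0.051535476530389396 0.022
```

Emit:
apply_moves --targets '[[[0.5,0,0,0,0,0],[1,0,0,0,0,0],[1.5,0,0,0,0,0],[2,0,0,0,0,0],[2.5,0,0,0,0,0],[3,0,0,0,0,0],[3.5,0,0,0,0,0],[4,0,0,0,0,0],[4,0,0,0,0,0],[4,0,0,0,0,0]]]'

```text
time: 12.0
tcp_pos: [0.5667, 0.0387, 0.0356]
orientation: [0.0, 0.985, -0.174, -0.002]
ft_force: [-5.4, 1.7, 9.1]
gripper_width: 0.0521
grip_force: 4.5
```

Emit:
apply_moves --targets '[[[0.3,0,0,0,0,0],[0.6,0,0,0,0,0],[0.9,0,0,0,0,0],[1.2,0,0,0,0,0],[1.5,0,0,0,0,0],[1.5,0,0,0,0,0],[1.5,0,0,0,0,0],[1.5,0,0,0,0,0],[1.5,0,0,0,0,0],[1.5,0,0,0,0,0]]]'

```text
time: 13.0
tcp_pos: [0.5672, 0.0384, 0.0356]
orientation: [0.0, 0.985, -0.174, -0.003]
ft_force: [-10.2, 5.2, 11.7]
gripper_width: 0.0523
grip_force: 6.6
```

Emit:
apply_moves --targets '[[[0.3,0,0,0,0,0],[0.6,0,0,0,0,0],[1,0,0,0,0,0],[1,0,0,0,0,0],[1,0,0,0,0,0],[1,0,0,0,0,0],[1,0,0,0,0,0],[1,0,0,0,0,0],[1,0,0,0,0,0],[1,0,0,0,0,0]]]'

```text
time: 14.0
tcp_pos: [0.5674, 0.0383, 0.0356]
orientation: [0.0, 0.985, -0.174, -0.004]
ft_force: [-12.6, 5.6, 13.3]
gripper_width: 0.0518
grip_force: 9.5
```

```bash
python3 -c "
from h import *
where()"
```

```text
t 14.0 fix xyz tip -7.17652425031347 -1.4322083007687214 13.571654408609184 F [-12.6   5.6  13.3] w 0.051847643049605374 0.022
```

Against the stop: the position matches home and the force is rising. I'll back off slightly, then lift.

Emit:
apply_moves --targets '[[[-2,0,0,0,0,0],[-4,0,0,0,0,0],[-5,0,0,0,0,0],[-5,0,-2,0,0,0],[-5,0,-5,0,0,0],[-5,0,-9,0,0,0],[-5,0,-14,0,0,0],[-5,0,-22,0,0,0],[-5,0,-40,0,0,0],[-5,0,-65,0,0,0]]]'

```text
time: 15.0
tcp_pos: [0.5649, 0.0394, 0.1007]
orientation: [0.0, 0.985, -0.174, -0.001]
ft_force: [-0.3, -0.1, 0.2]
gripper_width: 0.052
grip_force: 0.0
```

Emit:
apply_moves --targets '[[[-20,0,-30,0,0,0],[-40,10,-60,0,0,0],[-65,30,-90,0,0,0],[-80,60,-110,0,0,0],[-80,100,-120,0,0,0],[-80,140,-120,0,0,0],[-80,180,-120,0,0,0],[-80,210,-120,0,0,0],[-80,220,-120,0,0,0],[-80,220,-120,0,0,0]]]'

```text
time: 16.0
tcp_pos: [0.4147, -0.1405, 0.221]
orientation: [0.0, 0.985, -0.175, -0.0]
ft_force: [-0.5, -0.5, 0.3]
gripper_width: 0.0519
grip_force: 0.0
```

```bash
python3 -c "
from h import *
where()
a=[]
for c,b in(('top',(190,185,78,90)),('scene',(150,170,100,90))):
    p=vision.read_camera(c);x,y,w,h=b;a.append(cv2.resize(p['pixels'][y:y+h,x:x+w],None,fx=4.4,fy=4.4,interpolation=2))
    for d in vision.pinpoint(p,'coupon'):
        w_=ray(p,d['location'],.014)[:2]-np.array(POSE[:2]);q=POSE[2];print(d['p'],w_@[np.cos(q),np.sin(q)],w_@[-np.sin(q),np.cos(q)])
h=min(i.shape[0] for i in a);cv2.imwrite('pics/end.png',np.hstack([i[:h] for i in a]))"
```

```text
t 16.0 fix xyz tip -88.68908866852708 -221.95209301131632 198.95243485132247 F [-0.5 -0.5  0.3] w 0.05194144515986939 0.022
0.49 0.02662346456507295 -0.030803666470389027
0.69 0.035577088894577426 -0.030125473444971573
0.24 0.021589902849398712 0.0862706922520213
```

View pics/end.png

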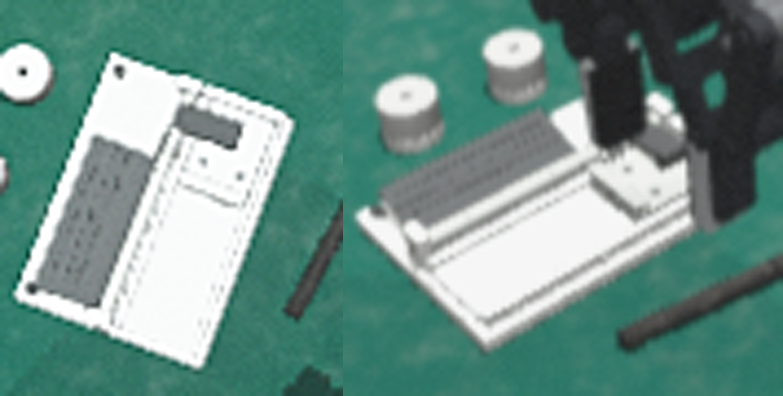

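The coupon now sits under the closed jaw, with its rib line at top-crop (210,190) and the jaw at (208,125). The weights and marker haven't moved, so I'm handing the job in.

```bash
python3 -c "
from h import *
print(workorder.sign_off())"
```

```text
the job is handed in; nothing more can be done
None
```

The coupon was pushed beneath the raised jaw until it met the end stop, the clip was let close on it, the arm backed clear, and the job is handed in at about 16 s; the weights and marker look undisturbed, but I did not recheck the cup and swab box.

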